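Shut the hardware case and snap its tabs

ROBOT

A 6-joint arm with a two-finger parallel gripper is mounted at the origin on a cart in front of the work surface, level with it; the furniture and walls round the work are solid. World frame = base frame: x ahead of the robot, y to its left, z up, the work surface at z = 0. Lengths are in m, angles in rad, forces in N, time in s.
With the tool pointing down it reaches from about 0.375 to 0.975 m from the base axis. Payload 3.8 kg.
Tool frame: the origin (TCP) lies on the mounting face of the last link; the fingertips stand 173 mm ahead of it and the grasp point (between the pads) lies 155 mm ahead of it (bot.hold_point_z is the distance from the TCP to the grasp point, in m); z points along the fingers, y is the line along which they close (so a half turn about z gives the same grasp; the last joint's range is limited). The gripper opens to 85 mm and grips with 20 to 120 N. Pads are 22 mm wide; open, the fingers measure 114 mm over their backs; the gripper's body (76 mm by 85 mm) begins 54 mm behind the grasp point. The pads swing forward as they close: fully open they stand 13 mm farther back than shut.
Start: joints at [-1.158, 0.264, 1.604, -0, 1.274, -0.037], TCP at [0.293, -0.608, 0.405] pointing down, gripper open.
Joint ranges: [-2.63, 2.63], [-0.94, 2.18], [0.31, 2.57], [-1.31, 4.45], [0, 2.66], [-2.55, 2.55]. Speed limits (rad/s): [2.57, 2.57, 3.14, 3.14, 3.14, 3.14].

INTERFACE

Orientations are given as a rotation vector (axis times angle).
In Python, from workcell import bot, optics gives the robot as it stands.
- The arm moves only by the shell command python3 -m jog 'ROWS' [OPENING] [FORCE]. ROWS is JSON, a list of rows, each an object of numbers: "dx", "dy", "dz": the shift along the tool's x, y, z in mm; "ax", "ay", "az": the turn, a rotation vector about the tool's x, y, z in degrees. A call has 1 to 20 rows; each row shifts and turns the commanded pose from where the row before left it, along the tool's axes as they then stand; what a row does not reach is not made up. A row lasts 1/12 s, in which the tool goes at most 41.7 mm and 7.16 degrees, less where a joint would pass 70% of its speed; a pose out of reach is approached as far as the arm can. A call with a gripper value outside its range is refused whole. OPENING is the opening, from 0 (shut) to 1 (fully open), set as the call begins (- or left out, the last holds). The fingers move at their own pace and stop on an object; FORCE is the grip in N (left out, the last holds). Time passes only in rows, so rows that do not move let the fingers close. It gives the time, the measured TCP pose, the force, the opening and the grip force at its end, in the units of the state.
- bot.read_state(): the state, without advancing time (a new reading comes with each control period).
- optics.read_camera(name): name is "scene" or "top" or "wrist"; returns a dict with "img" (384x512x3 uint8, red, green, blue), "vertical_fov" (degrees; the focal length in pixels is half the picture's height over the tangent of half this angle, whatever the lens; pixels are square), "cx", "cy" (the principal point, pixels), "R" (3x3) and "t" (3): a world point X has camera coordinates R X + t; the wrist camera has in their place "tool_from_camera" (4x4, takes a point from camera to tool coordinates, whose origin is the TCP and whose axes are the flange's). Camera axes: x right, y down, z forward; pixel columns grow to the right and rows downward; lengths in m; the calibration is good to about 2 mm. A picture is of the moment at which its call begins: read the wrist's pose just before it. There is no depth.
- bot.finish_job(): hands the job in; it is judged then, once.
The state is a dict: "time": time; "q": joint angles; "joint_vel": joint speeds; "joint_torque": joint torques, N m; "tool_pos": TCP position; "tcp_rot": TCP orientation; "wrist_force": force on the tool from outside, world axes, zero at the start; "torque": the same for the moment, N m; "width": opening from 0.0 (shut) to 1.0 (fully open); "grip_force": force on a finger pad.
Only numpy, scipy, OpenCV 4.12 (cv2) and the standard library are available. Lean on these libraries where they do the work, as an engineer would, in place of code of your own. Each camera call takes 0.05 s, during which the arm holds its last target. There are 200 camera calls.

TASK

Fold the lid of the grey hardware case shut, and then press each of the four raised snap tabs round its rim down until it clicks and stays flat when let go. Press firmly enough for the click but do not force the case, and leave the paint tin, the wooden offcut and the sanding block where they are.

Things in the scene. Friction and masses are not known exactly. Their poses are not given: they have to be found in the camera images.
- case: Grey plastic hardware case screwed to the bench: 120 mm front to back, 150 mm wide, 55 mm high to its rim; origin at the centre of its underside, x to the back (hinge side), y to its left, z up. It does not move.
- lid (a joint): Angle of the case's lid, rad: 0 shut on the rim, growing as it opens (up to 1.3). A grey plate 124 mm front to back, 154 mm wide, 8 mm thick, hinged on the line x = +60 mm, z = 55 mm of the case, so shut its top is at z = 63 mm. The stiff hinge holds it at any angle; about 3 to 6 N at lid_push swings it. Over 40 N breaks it.
- lid_push (a point): Point on the lid's outer face, midway across, 75 mm from the hinge line (8 mm above the hinge plane); nothing stands on the lid within 40 mm either side of it. Its z axis points out of the outer face.
- tab_front_left (a joint): Snap tab, the left one on the front edge (seen from the front), rad: 0 sprung up, 0.3 flat. Grey plate 34 mm wide along the rim, 36 mm across it, 5 mm thick, pivoted on a post. Its over-centre spring pushes back with 5 to 13 N, more if pressed fast (each differs) until about 0.22 rad, then it clicks and holds itself down; let go sooner, it springs up. Hard stop when flat; over 40 N breaks it.
- tab_front_left_spot (a point): Point on the lid's top straight below the place to press that tab, which is midway along its width, 8 mm from its outer end, 28 mm from its pivot. The tab points outwards along the case's -x. Its post is screwed to a height of its own, not listed: with the tab up, the place to press is 13 to 27 mm above this point; flat, 5 to 19 mm (8 mm lower than it was). Feel for it.
- tab_front_right (a joint): Snap tab, the right one on the front edge (seen from the front), rad: 0 sprung up, 0.3 flat. Grey plate 34 mm wide along the rim, 36 mm across it, 5 mm thick, pivoted on a post. Its over-centre spring pushes back with 5 to 13 N, more if pressed fast (each differs) until about 0.22 rad, then it clicks and holds itself down; let go sooner, it springs up. Hard stop when flat; over 40 N breaks it.
- tab_front_right_spot (a point): Point on the lid's top straight below the place to press that tab, which is midway along its width, 8 mm from its outer end, 28 mm from its pivot. The tab points outwards along the case's -x. Its post is screwed to a height of its own, not listed: with the tab up, the place to press is 13 to 27 mm above this point; flat, 5 to 19 mm (8 mm lower than it was). Feel for it.
- tab_left (a joint): Snap tab, the one on the left edge (seen from the front), rad: 0 sprung up, 0.3 flat. Grey plate 34 mm wide along the rim, 36 mm across it, 5 mm thick, pivoted on a post. Its over-centre spring pushes back with 5 to 13 N, more if pressed fast (each differs) until about 0.22 rad, then it clicks and holds itself down; let go sooner, it springs up. Hard stop when flat; over 40 N breaks it.
- tab_left_spot (a point): Point on the lid's top straight below the place to press that tab, which is midway along its width, 8 mm from its outer end, 28 mm from its pivot. The tab points outwards along the case's +y. Its post is screwed to a height of its own, not listed: with the tab up, the place to press is 13 to 27 mm above this point; flat, 5 to 19 mm (8 mm lower than it was). Feel for it.
- tab_right (a joint): Snap tab, the one on the right edge (seen from the front), rad: 0 sprung up, 0.3 flat. Grey plate 34 mm wide along the rim, 36 mm across it, 5 mm thick, pivoted on a post. Its over-centre spring pushes back with 5 to 13 N, more if pressed fast (each differs) until about 0.22 rad, then it clicks and holds itself down; let go sooner, it springs up. Hard stop when flat; over 40 N breaks it.
- tab_right_spot (a point): Point on the lid's top straight below the place to press that tab, which is midway along its width, 8 mm from its outer end, 28 mm from its pivot. The tab points outwards along the case's -y. Its post is screwed to a height of its own, not listed: with the tab up, the place to press is 13 to 27 mm above this point; flat, 5 to 19 mm (8 mm lower than it was). Feel for it.
- paint_tin: Small paint tin, 78 mm across, 78 mm high, standing behind the case; origin under its centre, z up. Leave alone.
- offcut_b: Wooden offcut, 34 x 90 x 18 mm, lying left of the case; origin under its centre. Leave alone.
- sanding_block: Sanding block, 65 x 105 x 36 mm, lying in front of the case; origin under its centre. Leave alone.

How it is judged:
By the outcome, as a careful person would: the job done as asked, in the order asked, and still so for the second after the job is handed in, with the robot touching nothing.
It also fails if it takes over 61 s, if anything falls off the work surface, if the arm or the gripper's body presses on something with over 40 N, if the wrist force passes 120 N, or if a joint passes its speed limit or range.

## Working session

There is one attempt and no reset: what is moved stays moved. The work goes in short steps, Python scripts to look and compute and a shell command to move; the robot and the scene stay as the last step left them, time stands still between calls to the robot, and variables do not carry over. Pictures are saved under pics/ and viewed, at most 10 in all, crops included, and the job is handed in when it is done.

```bash
mkdir -p pics; ls; python3 - <<'E'
from workcell import bot, optics
import cv2,numpy as np
for n in ("scene","top"):
    c=optics.read_camera(n); cv2.imwrite(f"pics/{n}0.png",cv2.resize(c["img"][:,:,::-1],(800,600),interpolation=cv2.INTER_CUBIC))
    print(n,c["vertical_fov"],c["cx"],c["cy"],c["R"],c["t"])
s=bot.read_state();print(s)
E
```

```text
pics
scene 43.716969978451004 255.4917989749861 190.05405701465517 [[ 6.05390617e-01 -7.95928310e-01  5.71285671e-04]
 [-4.82994875e-01 -3.67940788e-01 -7.94566251e-01]
 [ 6.32627973e-01  4.80747025e-01 -6.07177195e-01]] [-0.49482256  0.24631753  0.65390311]
top 45.6514449777018 254.26238893558576 189.48070829105646 [[-0.00961862 -0.99915164 -0.04004352]
 [-0.99863416  0.01165483 -0.05093106]
 [ 0.05135455  0.03949894 -0.99789906]] [-0.18552019  0.50765449  0.98364679]
{'time': 0.1, 'q': array([-1.15786593e+00,  2.64681371e-01,  1.60527850e+00,  3.95784362e-06,
        1.27373384e+00, -3.69022863e-02]), 'joint_vel': array([-0.00176454, -0.00220073, -0.00327186, -0.00164789, -0.00070191,
        0.0020519 ]), 'joint_torque': array([-4.53797588e-05, -5.16709363e+01, -3.68589735e+01, -4.15067609e-05,
        6.27748886e-03,  2.37593945e-06]), 'tool_pos': array([ 0.29336595, -0.60755168,  0.4034616 ]), 'tcp_rot': array([-3.06045225e+00, -7.00190830e-01,  6.10619328e-04]), 'wrist_force': array([-0.94146229, -0.14946459, -0.46522864]), 'torque': array([-0.0671138 ,  0.02639414, -0.02302218]), 'grip_force': 0.0, 'width': 0.9992280858056959}
```

View pics/scene0.png

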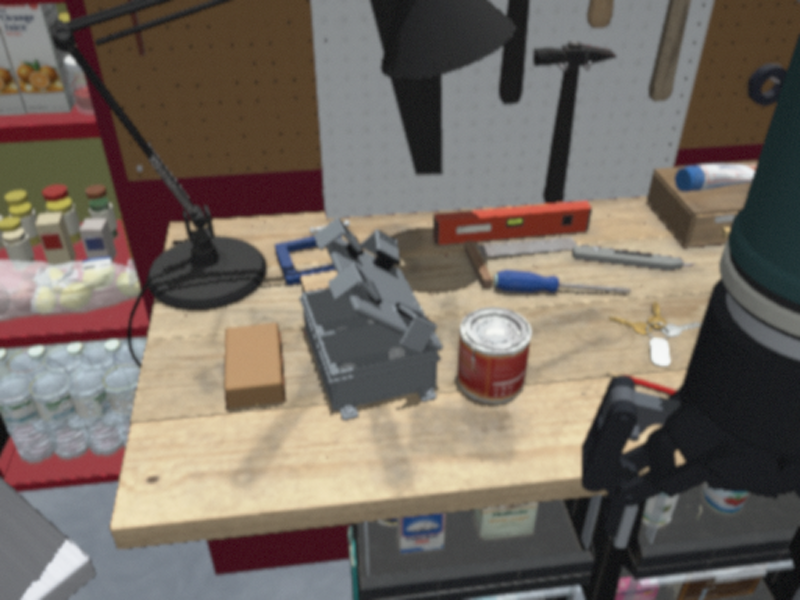

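View pics/top0.png

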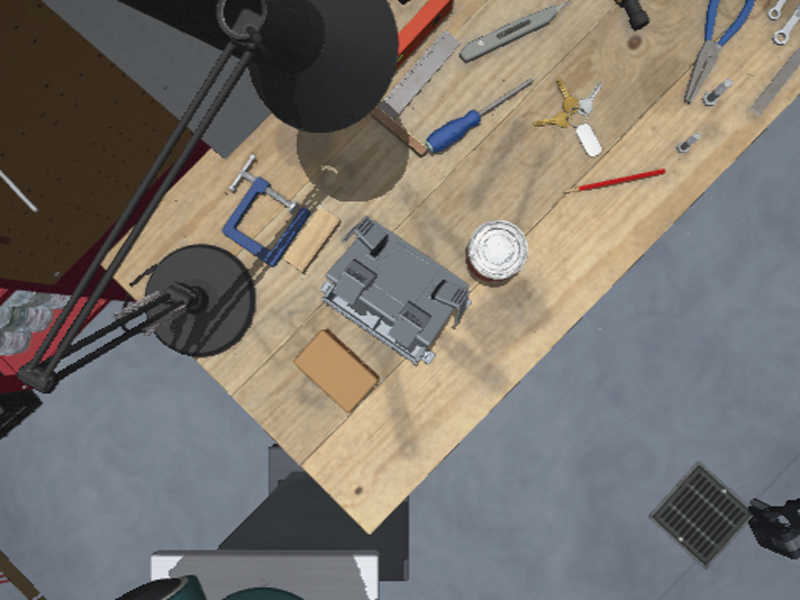

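The scene picture shows the grey case, with its lid partly open, near (370,340). The tin is at (495,355) and the block at (255,365). In the top view the case is at (395,290), with its front edge facing the sanding block at (337,370), the offcut at (310,240) and the tin at (497,250). I'll enlarge both.

```bash
python3 - <<'E'
from workcell import optics
import cv2,numpy as np
a=optics.read_camera("scene")["img"][:,:,::-1][130:280,180:380]
cv2.imwrite("pics/s1.png",cv2.resize(a,(800,600),interpolation=cv2.INTER_CUBIC))
a=optics.read_camera("top")["img"][:,:,::-1][130:250,190:350]
cv2.imwrite("pics/t1.png",cv2.resize(a,(800,600),interpolation=cv2.INTER_CUBIC))
E
```

```text
(no output)
```

View pics/s1.png

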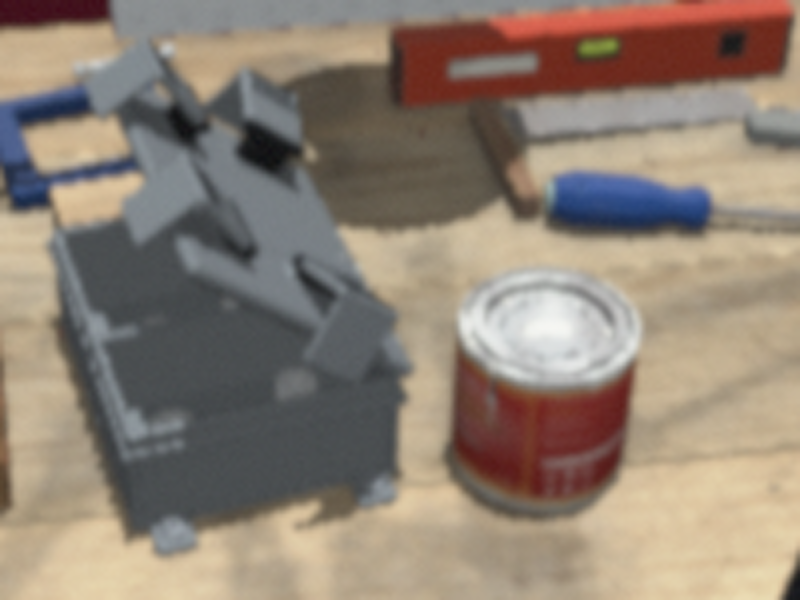

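View pics/t1.png

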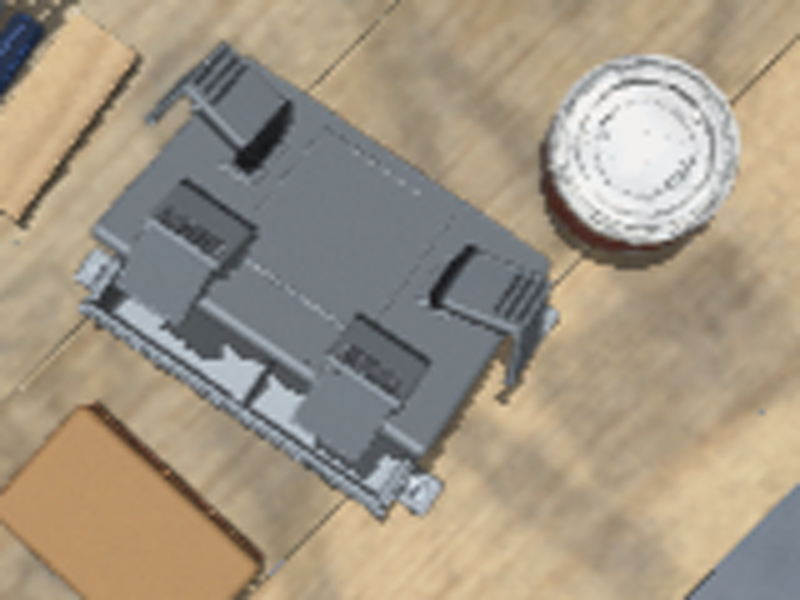

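The top crop shows the case's front rim corners at (85,305) and (382,515). The lid's front corners are at (92,232) and (428,457), and its rear right corner is at (548,265). In the scene crop the front-right rim is at (130,455) with its base at (135,530), the rear-right rim at (402,390), and the front-left rim at (60,240). Next I'll fit the pose.

```bash
cat > h.py <<'E'
import numpy as np
from scipy.spatial.transform import Rotation as Ro
K={'s':(43.716969978451004,255.4917989749861,190.05405701465517,np.array([[6.05390617e-01,-7.95928310e-01,5.71285671e-04],[-4.82994875e-01,-3.67940788e-01,-7.94566251e-01],[6.32627973e-01,4.80747025e-01,-6.07177195e-01]]),np.array([-0.49482256,0.24631753,0.65390311])),
't':(45.6514449777018,254.26238893558576,189.48070829105646,np.array([[-0.00961862,-0.99915164,-0.04004352],[-0.99863416,0.01165483,-0.05093106],[0.05135455,0.03949894,-0.99789906]]),np.array([-0.18552019,0.50765449,0.98364679]))}
def proj(c,X):
    f,cx,cy,R,t=K[c]; p=R@X+t; F=192/np.tan(np.radians(f/2)); return np.array([cx+F*p[0]/p[2],cy+F*p[1]/p[2]])
def full(c,p):
    return np.array([190+p[0]/5,130+p[1]/5]) if c=='t' else np.array([180+p[0]/4,130+p[1]/4])
def ray(c,uv):  # origin, dir
    f,cx,cy,R,t=K[c]; F=192/np.tan(np.radians(f/2)); return -R.T@t, R.T@np.array([(uv[0]-cx)/F,(uv[1]-cy)/F,1])
def W(pose,X): x,y,th=pose; c,s=np.cos(th),np.sin(th); return np.array([x+c*X[0]-s*X[1],y+s*X[0]+c*X[1],X[2]])
def lid(a,d,y,h): return np.array([.06-d*np.cos(a)+h*np.sin(a),y,.055+d*np.sin(a)+h*np.cos(a)])
E
python3 - <<'E'
from h import *
from scipy.optimize import least_squares
obs=[('t',(85,305),lambda a:np.array([-.06,.075,.055])),('t',(382,515),lambda a:np.array([-.06,-.075,.055])),
('t',(92,232),lambda a:lid(a,.124,.077,.008)),('t',(425,460),lambda a:lid(a,.124,-.077,0)),('t',(548,265),lambda a:lid(a,0,-.077,.008)),
('s',(130,455),lambda a:np.array([-.06,-.075,.055])),('s',(135,530),lambda a:np.array([-.06,-.075,0])),('s',(402,390),lambda a:np.array([.06,-.075,.055])),('s',(60,240),lambda a:np.array([-.06,.075,.055])),('s',(180,240),lambda a:lid(a,.124,-.077,.008))]
def r(p): return np.concatenate([proj(c,W(p[:3],f(p[3])))-full(c,q) for c,q,f in obs])
s=least_squares(r,[.55,.0,-.6,.5],loss='soft_l1')
print(s.x,np.round(s.fun.reshape(-1,2),1) if s.fun.size else 0)
p=s.x;a=p[3]
# tab press points: top-crop ray to lid plane height h
n=None
R0=Ro.from_euler('z',p[2]).as_matrix()
for name,q in dict(FL=(193,225),FR=(373,365),L=(222,75),R=(522,292)).items():
    o,d=ray('t',full('t',q))
    o=R0.T@(o-[p[0],p[1],0]); d=R0.T@d
    P=lid(a,0,0,.008+.020); N=np.array([np.sin(a),0,np.cos(a)])
    X=o+d*((P-o)@N)/(d@N); dist=(X-P)@np.array([-np.cos(a),0,np.sin(a)])
    print(name,'d from hinge',dist,'case x',.06-dist,'y',X[1])
for nm,z,q in (('block',.036,(130,500)),('tin',.078,(648,147)),('off',.018,(60,120))):
    o,d=ray('t',full('t',q)); print(nm,o+d*(z-o[2])/d[2])
E
```

```text
[ 0.50625596 -0.18977279 -0.6099206   0.71403973] [[-0.1  0.6]
 [-0.  -0.5]
 [ 0.5 -1.3]
 [-0.5  1.4]
 [ 1.9 -0.2]
 [-1.  -3. ]
 [-0.4  1.9]
 [ 0.4 -1.8]
 [-2.5 -2.3]
 [ 3.8  5.5]]
FL d from hinge 0.11329171333968455 case x -0.05329171333968455 y 0.04508981481424677
FR d from hinge 0.1203057761515576 case x -0.060305776151557605 y -0.040300090600599164
L d from hinge 0.038627416679364535 case x 0.021372583320635463 y 0.07564535728811614
R d from hinge 0.045008719480178254 case x 0.014991280519821744 y -0.07105011279562648
block [ 0.41940311 -0.11015627  0.036     ]
tin [ 0.56142643 -0.32634204  0.078     ]
off [ 0.5838248  -0.07820713  0.018     ]
```

```bash
cat >> h.py <<'E'
POSE=(.5063,-.1898,-.6099)
def go(tip_case,yaw=None,pose=POSE):
    """print tool-frame shift (mm) to bring the shut fingertips to a case-frame point, before any turn; and az"""
    from workcell import bot
    s=bot.read_state(); R=Ro.from_rotvec(s['tcp_rot']).as_matrix()
    tgt=W(pose,np.array(tip_case)); tip=s['tool_pos']+R[:,2]*.173
    print('tip',tip.round(4),'tgt',tgt.round(4),'tool shift mm',(1e3*R.T@(tgt-tip)).round(1),'toolx yaw',np.degrees(np.arctan2(R[1,0],R[0,0])).round(2),'tilt',R[:,2].round(3),'t',s['time'],'F',s['wrist_force'].round(1),'q',s['q'].round(2))
E
python3 - <<'E'
from h import *
o1,d1=ray('s',np.array([450,50])/1.5625);o2,d2=ray('t',np.array([325,60])/1.5625)
A=np.c_[d1,-d2];k=np.linalg.lstsq(A,o2-o1,rcond=None)[0];print('lamp',o1+k[0]*d1,o2+k[1]*d2)
go((.0085,0,.145))
E
```

```text
lamp [ 0.73712814 -0.13581237  0.29006156] [ 0.733322   -0.13049697  0.28931438]
tip [ 0.2933 -0.6075  0.2308] tgt [ 0.5133 -0.1947  0.145 ] tool shift mm [ 377.6 -276.    86.2] toolx yaw 25.77 tilt [-0.001  0.001 -1.   ] t 0.2 F [ 1.  -0.2  0.1] q [-1.16  0.26  1.6   0.    1.27 -0.04]
```

```bash
python3 -m jog '[{"dx":31.5,"dy":-23,"dz":5},{"dx":31.5,"dy":-23,"dz":5},{"dx":31.5,"dy":-23,"dz":5},{"dx":31.5,"dy":-23,"dz":5},{"dx":31.5,"dy":-23,"dz":5},{"dx":31.5,"dy":-23,"dz":5},{"dx":31.5,"dy":-23,"dz":5},{"dx":31.5,"dy":-23,"dz":5},{"dx":31.5,"dy":-23,"dz":5},{"dx":31.5,"dy":-23,"dz":5},{"dx":31.5,"dy":-23,"dz":5},{"dx":31.5,"dy":-23,"dz":5},{"az":7},{"az":7},{"az":7},{"az":7},{"az":7},{"az":7},{"az":7},{"az":7}]' 0 40; python3 -c "
from h import *
go((.0085,0,.145))"
```

```text
tip [ 0.2933 -0.6075  0.2308] tgt [ 0.5133 -0.1947  0.145 ] tool shift mm [ 377.6 -276.    86.2] toolx yaw 25.77 tilt [-0.001  0.001 -1.   ] t 0.2 F [ 1.  -0.2  0.1] q [-1.16  0.26  1.6   0.    1.27 -0.04]invalid input
```

```bash
python3 -m jog '[{"dx":1}]'; python3 -m jog '[{"dx":0,"dy":0,"dz":0,"ax":0,"ay":0,"az":1}]' 0; python3 -m jog '[{"dx":31.5,"dy":-23,"dz":5}]' 0 40;
```

```text
time: 0.28
tool_pos: [0.2934, -0.6078, 0.4042]
tcp_rot: [-3.068, -0.673, 0.0]
wrist_force: [-0.1, 0.6, 0.5]
width: 0.888
grip_force: 0.0invalid input
invalid input
```

```bash
python3 -m jog '[{"dx":31.5,"dy":-23,"dz":5,"ax":0,"ay":0,"az":0},{"dx":31.5,"dy":-23,"dz":5,"ax":0,"ay":0,"az":0},{"dx":31.5,"dy":-23,"dz":5,"ax":0,"ay":0,"az":0},{"dx":31.5,"dy":-23,"dz":5,"ax":0,"ay":0,"az":0},{"dx":31.5,"dy":-23,"dz":5,"ax":0,"ay":0,"az":0},{"dx":31.5,"dy":-23,"dz":5,"ax":0,"ay":0,"az":0},{"dx":31.5,"dy":-23,"dz":5,"ax":0,"ay":0,"az":0},{"dx":31.5,"dy":-23,"dz":5,"ax":0,"ay":0,"az":0},{"dx":31.5,"dy":-23,"dz":5,"ax":0,"ay":0,"az":0},{"dx":31.5,"dy":-23,"dz":5,"ax":0,"ay":0,"az":0},{"dx":31.5,"dy":-23,"dz":5,"ax":0,"ay":0,"az":0},{"dx":31.5,"dy":-23,"dz":5,"ax":0,"ay":0,"az":0},{"dx":0,"dy":0,"dz":0,"ax":0,"ay":0,"az":7},{"dx":0,"dy":0,"dz":0,"ax":0,"ay":0,"az":7},{"dx":0,"dy":0,"dz":0,"ax":0,"ay":0,"az":7},{"dx":0,"dy":0,"dz":0,"ax":0,"ay":0,"az":7},{"dx":0,"dy":0,"dz":0,"ax":0,"ay":0,"az":7},{"dx":0,"dy":0,"dz":0,"ax":0,"ay":0,"az":7},{"dx":0,"dy":0,"dz":0,"ax":0,"ay":0,"az":7},{"dx":0,"dy":0,"dz":0,"ax":0,"ay":0,"az":7}]' 0 40; python3 -c "
from h import *
go((.0085,0,.145))"
```

```text
time: 1.95
tool_pos: [0.521, -0.1988, 0.3447]
tcp_rot: [3.023, -0.856, -0.0]
wrist_force: [0.1, -0.5, -0.4]
width: 0.001
grip_force: 0.0
tip [ 0.521  -0.1988  0.1717] tgt [ 0.5133 -0.1947  0.145 ] tool shift mm [-8.8  0.5 26.7] toolx yaw -31.62 tilt [-0. -0. -1.] t 1.95 F [ 0.1 -0.5 -0.4] q [-0.41  0.09  1.92 -0.    1.13  1.71]
```

```bash
python3 -m jog '[{"dx":-9,"dy":0,"dz":18,"ax":0,"ay":0,"az":3.3},{"dx":0,"dy":0,"dz":10,"ax":0,"ay":0,"az":0},{"dx":0,"dy":0,"dz":10,"ax":0,"ay":0,"az":0},{"dx":0,"dy":0,"dz":8,"ax":0,"ay":0,"az":0},{"dx":0,"dy":0,"dz":5,"ax":0,"ay":0,"az":0},{"dx":0,"dy":0,"dz":5,"ax":0,"ay":0,"az":0},{"dx":0,"dy":0,"dz":4,"ax":0,"ay":0,"az":0},{"dx":0,"dy":0,"dz":4,"ax":0,"ay":0,"az":0}]' ; python3 -c "
from h import *
go((.0085,0,.1))"
```

```text
time: 2.62
tool_pos: [0.514, -0.1945, 0.2812]
tcp_rot: [3.0, -0.932, 0.003]
wrist_force: [0.4, 0.8, 3.0]
width: -0.002
grip_force: 1.3
tip [ 0.5143 -0.1946  0.1082] tgt [ 0.5133 -0.1947  0.1   ] tool shift mm [-0.9  0.6  8.2] toolx yaw -34.52 tilt [ 0.002 -0.001 -1.   ] t 2.6167 F [0.4 0.8 3. ] q [-0.41  0.14  2.    0.    1.01  1.77]
```

```bash
python3 -m jog '[{"dx":-3,"dy":0,"dz":3,"ax":0,"ay":0,"az":0},{"dx":-3,"dy":0,"dz":3,"ax":0,"ay":0,"az":0},{"dx":-3,"dy":0,"dz":4,"ax":0,"ay":0,"az":0},{"dx":-3,"dy":0,"dz":4,"ax":0,"ay":0,"az":0},{"dx":-2,"dy":0,"dz":4,"ax":0,"ay":0,"az":0},{"dx":-2,"dy":0,"dz":4,"ax":0,"ay":0,"az":0},{"dx":-2,"dy":0,"dz":4,"ax":0,"ay":0,"az":0},{"dx":-2,"dy":0,"dz":4,"ax":0,"ay":0,"az":0},{"dx":-1,"dy":0,"dz":4,"ax":0,"ay":0,"az":0},{"dx":-1,"dy":0,"dz":3,"ax":0,"ay":0,"az":0}]' ; python3 -c "
from h import *
go((-.015,0,.063))"
```

```text
time: 3.45
tool_pos: [0.4948, -0.1815, 0.2429]
tcp_rot: [-3.0, 0.932, 0.002]
wrist_force: [0.5, 0.0, 1.1]
width: -0.002
grip_force: 0.6
tip [ 0.4946 -0.1814  0.0699] tgt [ 0.494  -0.1812  0.063 ] tool shift mm [-0.6  0.2  6.9] toolx yaw -34.53 tilt [-0.001  0.001 -1.   ] t 3.45 F [0.5 0.  1.1] q [-0.4   0.15  2.07  0.    0.93  1.77]
```

```bash
python3 -m jog '[{"dx":0,"dy":0,"dz":1.5,"ax":0,"ay":0,"az":0},{"dx":0,"dy":0,"dz":1.5,"ax":0,"ay":0,"az":0},{"dx":0,"dy":0,"dz":1.5,"ax":0,"ay":0,"az":0},{"dx":0,"dy":0,"dz":1,"ax":0,"ay":0,"az":0},{"dx":0,"dy":0,"dz":1,"ax":0,"ay":0,"az":0}]' ; python3 -m jog '[{"dx":0,"dy":0,"dz":0.7,"ax":0,"ay":0,"az":0},{"dx":0,"dy":0,"dz":0,"ax":0,"ay":0,"az":0}]'
```

```text
time: 3.87
tool_pos: [0.495, -0.1817, 0.2369]
tcp_rot: [-3.0, 0.932, 0.001]
wrist_force: [-0.4, 0.5, 1.2]
width: 0.005
grip_force: 0.6
time: 4.03
tool_pos: [0.4953, -0.1818, 0.2364]
tcp_rot: [3.0, -0.932, 0.0]
wrist_force: [-0.1, -0.0, -0.6]
width: -0.001
grip_force: 0.0
```

```bash
for i in 1 2 3; do python3 -m jog '[{"dx":0,"dy":0,"dz":0.6,"ax":0,"ay":0,"az":0},{"dx":0,"dy":0,"dz":0,"ax":0,"ay":0,"az":0}]' | egrep "tool_pos|force"; done; python3 - <<'E'
from workcell import optics
import cv2
a=optics.read_camera("scene")["img"][:,:,::-1][130:280,180:380]
cv2.imwrite("pics/s2.png",cv2.resize(a,(800,600),interpolation=cv2.INTER_CUBIC))
E
```

```text
tool_pos: [0.4954, -0.1818, 0.2363]
wrist_force: [-1.2, -0.2, 3.7]
grip_force: 2.0
tool_pos: [0.4954, -0.1818, 0.2362]
wrist_force: [-3.1, 1.4, 7.8]
grip_force: 4.0
tool_pos: [0.4955, -0.1818, 0.2362]
wrist_force: [-4.3, 1.3, 11.3]
grip_force: 5.8
```

View pics/s2.png

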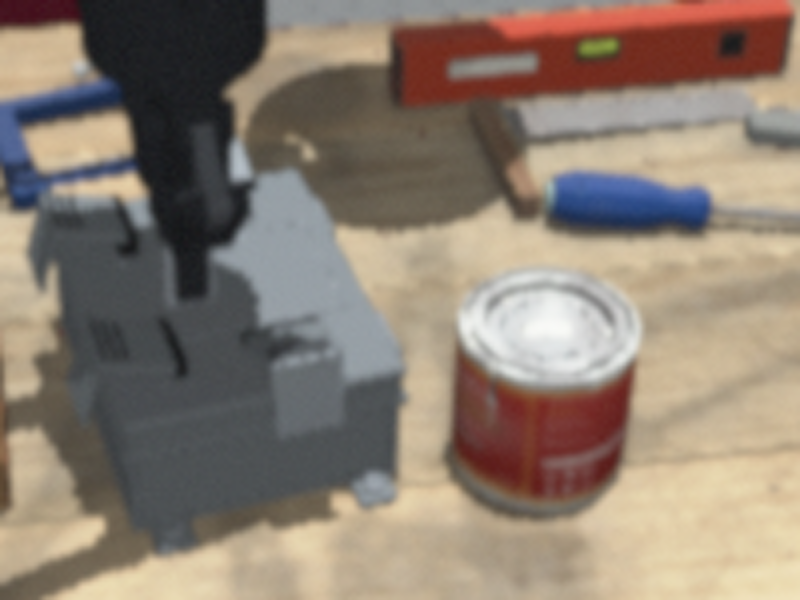

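The picture shows the lid closed flat, with the tip resting on it at (190,295) on the case rim. The contact went hard at tip z = 63.2 mm. I'll lift off and locate the tabs with the wrist camera.

```bash
python3 -m jog '[{"dx":0,"dy":0,"dz":-10,"ax":0,"ay":0,"az":0},{"dx":0,"dy":0,"dz":-30,"ax":0,"ay":0,"az":0},{"dx":-10,"dy":0,"dz":-35,"ax":0,"ay":0,"az":0},{"dx":-20,"dy":0,"dz":-35,"ax":0,"ay":0,"az":0},{"dx":-20,"dy":0,"dz":-30,"ax":0,"ay":0,"az":0},{"dx":0,"dy":0,"dz":0,"ax":0,"ay":0,"az":0},{"dx":0,"dy":0,"dz":0,"ax":0,"ay":0,"az":0}]' ; python3 - <<'E'
from workcell import bot,optics
import cv2,json,numpy as np
s=bot.read_state()
c=optics.read_camera("wrist")
cv2.imwrite("pics/w1.png",cv2.resize(c["img"][:,:,::-1],(800,600),interpolation=cv2.INTER_CUBIC))
np.savez("w1.npz",pos=s['tool_pos'],rot=s['tcp_rot'],T=c["tool_from_camera"],k=[c["vertical_fov"],c["cx"],c["cy"]])
print(c["tool_from_camera"],c["vertical_fov"],s['time'])
t=optics.read_camera("top")["img"][:,:,::-1][130:250,190:350]
cv2.imwrite("pics/t2.png",cv2.resize(t,(800,600),interpolation=cv2.INTER_CUBIC))
E
```

```text
time: 5.17
tool_pos: [0.4544, -0.1533, 0.3777]
tcp_rot: [3.0, -0.931, 0.011]
wrist_force: [0.0, -0.1, -0.2]
width: -0.004
grip_force: 0.0
[[-8.98083073e-04 -9.47139098e-01 -3.20821948e-01  8.20987112e-02]
 [ 9.99998101e-01 -1.40544986e-03  1.34989252e-03 -5.41461715e-04]
 [-1.72943514e-03 -3.20820126e-01  9.47138562e-01  3.09329158e-02]
 [ 0.00000000e+00  0.00000000e+00  0.00000000e+00  1.00000000e+00]] 64.21349608761699 5.1667
```

View pics/w1.png

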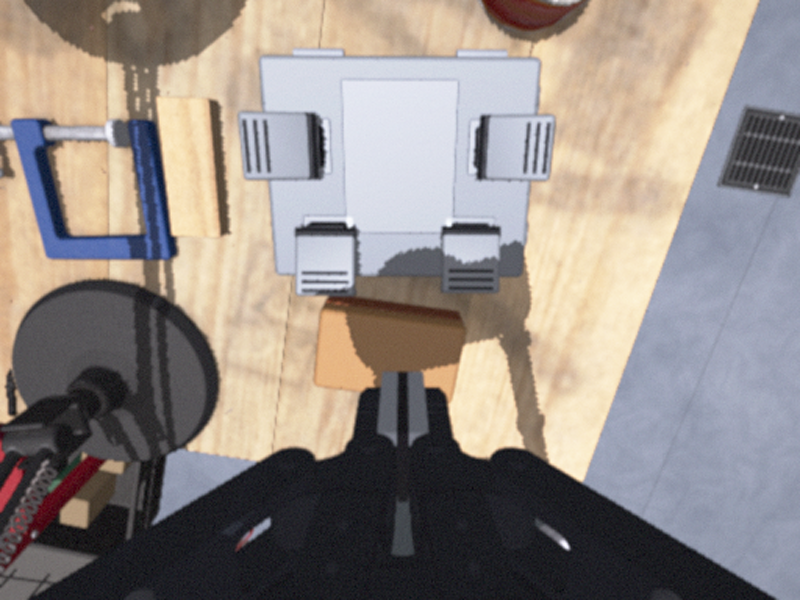

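The wrist view shows the shut lid, with corners at (261,57), (540,58), (525,276) and (277,275). All four raised tabs are visible: front-left with its outer end at (325,292), front-right at (471,291), left at (241,145) and right at (554,148).

```bash
python3 - <<'E'
from h import *
from scipy.optimize import least_squares
d=np.load('w1.npz'); R=Ro.from_rotvec(d['rot']).as_matrix(); T=d['T']; f,cx,cy=d['k']; F=192/np.tan(np.radians(f/2))
def pt(q,z):
    q=np.array(q)/1.5625
    v=R@(T[:3,:3]@np.array([(q[0]-cx)/F,(q[1]-cy)/F,1])); o=d['pos']+R@T[:3,3]
    return o+v*(z-o[2])/v[2]
C=np.array([pt(q,.063) for q in ((261,57),(540,58),(525,276),(277,275))])
M=np.array([[.06,.077],[.06,-.077],[-.064,-.077],[-.064,.077]])
s=least_squares(lambda p:np.concatenate([W(p,[*m,0])[:2]-c[:2] for m,c in zip(M,C)]),POSE)
print('pose',s.x,(s.fun*1e3).round(1))
p=s.x;R0=Ro.from_euler('z',p[2]).as_matrix()
for n,q in dict(FLouter=(325,292),FLpiv=(326,232),FRouter=(471,291),FRpiv=(471,230),Louter=(241,145),Lpiv=(318,146),Router=(554,148),Rpiv=(478,148)).items():
  for z in ((.08,.09) if 'outer' in n else (.073,.082)):
    print(n,z,(1e3*(R0.T@(pt(q,z)-[p[0],p[1],0]))).round(1))
E
```

```text
pose [ 0.50923346 -0.18954267 -0.60472659] [ 2.1  0.9 -0.1 -2.7 -1.1  0.4 -0.8  1.5]
FLouter 0.08 [-68.   44.4  80. ]
FLouter 0.09 [-64.9  42.7  90. ]
FLpiv 0.073 [-33.9  43.2  73. ]
FLpiv 0.082 [-32.2  41.7  82. ]
FRouter 0.08 [-67.3 -41.2  80. ]
FRouter 0.09 [-64.1 -39.7  90. ]
FRpiv 0.073 [-32.6 -40.5  73. ]
FRpiv 0.082 [-31.  -39.2  82. ]
Louter 0.08 [14. 85. 80.]
Louter 0.09 [14.1 81.8 90. ]
Lpiv 0.073 [13.4 45.3 73. ]
Lpiv 0.082 [13.5 43.7 82. ]
Router 0.08 [ 12.7 -81.7  80. ]
Router 0.09 [ 12.9 -78.7  90. ]
Rpiv 0.073 [ 12.5 -42.2  73. ]
Rpiv 0.082 [ 12.7 -40.9  82. ]
```

```bash
sed -i 's/^POSE=.*/POSE=(.5092,-.1895,-.6047)/' h.py; python3 -c "
from h import *
go((-.059,.043,.1))"
```

```text
tip [ 0.454  -0.1534  0.2013] tgt [ 0.4851 -0.1206  0.1   ] tool shift mm [  7.  -44.7 101.3] toolx yaw -34.52 tilt [ 0. -0. -1.] t 5.2667 F [ 0.7 -0.2  0.3] q [-0.38 -0.09  2.04 -0.    1.19  1.8 ]
```

```bash
python3 -m jog '[{"dx":3,"dy":-22,"dz":30,"ax":0,"ay":0,"az":0},{"dx":4,"dy":-22.5,"dz":30,"ax":0,"ay":0,"az":0},{"dx":0,"dy":0,"dz":25,"ax":0,"ay":0,"az":0},{"dx":0,"dy":0,"dz":16,"ax":0,"ay":0,"az":0},{"dx":0,"dy":0,"dz":4,"ax":0,"ay":0,"az":0},{"dx":0,"dy":0,"dz":2,"ax":0,"ay":0,"az":0},{"dx":0,"dy":0,"dz":1,"ax":0,"ay":0,"az":0},{"dx":0,"dy":0,"dz":0,"ax":0,"ay":0,"az":0}]'; python3 -m jog '[{"dx":0,"dy":0,"dz":1,"ax":0,"ay":0,"az":0},{"dx":0,"dy":0,"dz":1,"ax":0,"ay":0,"az":0},{"dx":0,"dy":0,"dz":1,"ax":0,"ay":0,"az":0}]'|egrep "time|tool_pos|wrist_f"; python3 -m jog '[{"dx":0,"dy":0,"dz":1,"ax":0,"ay":0,"az":0},{"dx":0,"dy":0,"dz":1,"ax":0,"ay":0,"az":0},{"dx":0,"dy":0,"dz":1,"ax":0,"ay":0,"az":0}]'|egrep "time|tool_pos|wrist_f"
```

```text
time: 5.93
tool_pos: [0.4855, -0.1211, 0.2671]
tcp_rot: [3.0, -0.933, 0.001]
wrist_force: [-0.8, -0.6, 0.2]
width: -0.003
grip_force: 0.0
time: 6.18
tool_pos: [0.4854, -0.1209, 0.2647]
wrist_force: [-0.2, 0.1, -0.6]
time: 6.43
tool_pos: [0.4852, -0.1207, 0.2615]
wrist_force: [-3.7, 1.7, 7.2]
```

```bash
for i in 1 2 3; do python3 -m jog '[{"dx":0,"dy":0,"dz":1,"ax":0,"ay":0,"az":0},{"dx":0,"dy":0,"dz":1,"ax":0,"ay":0,"az":0}]'|egrep "tool_pos|wrist_f"; done
```

```text
tool_pos: [0.4849, -0.1205, 0.2596]
wrist_force: [-4.2, 1.1, 8.8]
tool_pos: [0.4846, -0.1203, 0.2574]
wrist_force: [-4.7, 3.0, 7.7]
tool_pos: [0.4848, -0.1205, 0.2548]
wrist_force: [0.4, -0.1, -0.3]
```

```bash
for i in 1 2 3; do python3 -m jog '[{"dx":0,"dy":0,"dz":1,"ax":0,"ay":0,"az":0},{"dx":0,"dy":0,"dz":0,"ax":0,"ay":0,"az":0}]'|egrep "tool_pos|wrist_f"; done
```

```text
tool_pos: [0.485, -0.1207, 0.2533]
wrist_force: [0.9, -0.1, -0.1]
tool_pos: [0.4852, -0.1208, 0.2526]
wrist_force: [-0.2, 0.1, 0.2]
tool_pos: [0.4852, -0.1208, 0.2523]
wrist_force: [-2.5, -0.1, 5.9]
```

```bash
python3 -m jog '[{"dx":0,"dy":0,"dz":-12,"ax":0,"ay":0,"az":0},{"dx":0,"dy":0,"dz":-16,"ax":0,"ay":0,"az":0},{"dx":0,"dy":27,"dz":0,"ax":0,"ay":0,"az":0},{"dx":0,"dy":30,"dz":0,"ax":0,"ay":0,"az":0},{"dx":0,"dy":26.5,"dz":0,"ax":0,"ay":0,"az":0},{"dx":0,"dy":0,"dz":6,"ax":0,"ay":0,"az":0},{"dx":0,"dy":0,"dz":3,"ax":0,"ay":0,"az":0},{"dx":0,"dy":0,"dz":0,"ax":0,"ay":0,"az":0}]'|egrep "time|tool_pos|wrist_f"; python3 -c "
from h import *
go((-.059,-.0405,.09))"; for i in 1 2 3; do python3 -m jog '[{"dx":0,"dy":0,"dz":1,"ax":0,"ay":0,"az":0},{"dx":0,"dy":0,"dz":1,"ax":0,"ay":0,"az":0}]'|egrep "tool_pos|wrist_f"; done
```

```text
time: 8.1
tool_pos: [0.4375, -0.1893, 0.2702]
wrist_force: [0.2, -0.5, -0.5]
tip [ 0.4373 -0.1891  0.0972] tgt [ 0.4376 -0.1893  0.09  ] tool shift mm [ 0.4 -0.1  7.2] toolx yaw -34.58 tilt [-0.001  0.001 -1.   ] t 8.1 F [ 0.2 -0.5 -0.5] q [-0.46  0.02  2.15  0.    0.98  1.71]
tool_pos: [0.4382, -0.1889, 0.2687]
wrist_force: [-0.6, 0.7, 0.8]
tool_pos: [0.4381, -0.189, 0.2666]
wrist_force: [0.4, -0.2, -0.1]
tool_pos: [0.4379, -0.1892, 0.2646]
wrist_force: [0.6, 0.2, -0.3]
```

```bash
for i in 1 2 3 4; do python3 -m jog '[{"dx":0,"dy":0,"dz":1,"ax":0,"ay":0,"az":0},{"dx":0,"dy":0,"dz":1,"ax":0,"ay":0,"az":0}]'|egrep "tool_pos|wrist_f"; done
```

```text
tool_pos: [0.4377, -0.1894, 0.2626]
wrist_force: [-0.1, -0.0, -1.1]
tool_pos: [0.4377, -0.1895, 0.2606]
wrist_force: [0.3, -0.8, 0.1]
tool_pos: [0.4377, -0.1895, 0.2586]
wrist_force: [0.3, -0.1, 0.1]
tool_pos: [0.4377, -0.1895, 0.2566]
wrist_force: [-0.1, -0.3, 0.1]
```

```bash
for i in 1 2 3 4; do python3 -m jog '[{"dx":0,"dy":0,"dz":1,"ax":0,"ay":0,"az":0},{"dx":0,"dy":0,"dz":1,"ax":0,"ay":0,"az":0}]'|egrep "tool_pos|wrist_f"; done
```

```text
tool_pos: [0.4377, -0.1895, 0.2551]
wrist_force: [-1.9, 1.8, 6.4]
tool_pos: [0.4375, -0.1894, 0.2535]
wrist_force: [-4.5, 3.0, 9.7]
tool_pos: [0.4372, -0.1891, 0.2515]
wrist_force: [-6.6, 4.0, 10.2]
tool_pos: [0.437, -0.189, 0.249]
wrist_force: [-2.5, 1.8, 5.0]
```

```bash
for i in 1 2 3 4; do python3 -m jog '[{"dx":0,"dy":0,"dz":1,"ax":0,"ay":0,"az":0},{"dx":0,"dy":0,"dz":0,"ax":0,"ay":0,"az":0}]'|egrep "tool_pos|wrist_f"; done
```

```text
tool_pos: [0.4377, -0.1895, 0.2475]
wrist_force: [0.1, 0.4, -0.6]
tool_pos: [0.4377, -0.1895, 0.2464]
wrist_force: [0.7, -0.0, -0.3]
tool_pos: [0.4377, -0.1895, 0.2454]
wrist_force: [0.9, 0.3, -0.4]
tool_pos: [0.4378, -0.1896, 0.2452]
wrist_force: [-2.4, 0.7, 4.3]
```

```bash
python3 -m jog '[{"dx":0,"dy":0,"dz":-12,"ax":0,"ay":0,"az":0},{"dx":0,"dy":0,"dz":-20,"ax":0,"ay":0,"az":0},{"dx":20,"dy":9,"dz":0,"ax":0,"ay":0,"az":0},{"dx":32,"dy":15,"dz":0,"ax":0,"ay":0,"az":0},{"dx":20,"dy":10,"dz":0,"ax":0,"ay":0,"az":0},{"dx":0,"dy":0,"dz":4,"ax":0,"ay":0,"az":0},{"dx":0,"dy":0,"dz":2,"ax":0,"ay":0,"az":0},{"dx":0,"dy":0,"dz":0,"ax":0,"ay":0,"az":0}]'|egrep "time|tool_pos|wrist_f"; python3 -c "
from h import *
go((.0127,-.0745,.09))"; for i in 1 2 3 4; do python3 -m jog '[{"dx":0,"dy":0,"dz":1,"ax":0,"ay":0,"az":0},{"dx":0,"dy":0,"dz":1,"ax":0,"ay":0,"az":0}]'|egrep "tool_pos|wrist_f"; done
```

```text
time: 11.27
tool_pos: [0.4769, -0.2577, 0.2693]
wrist_force: [0.1, 0.3, -0.4]
tip [ 0.4765 -0.2574  0.0963] tgt [ 0.4773 -0.258   0.09  ] tool shift mm [1.  0.  6.3] toolx yaw -34.55 tilt [-0.003  0.002 -1.   ] t 11.2667 F [ 0.1  0.3 -0.4] q [-0.54  0.14  2.02  0.    0.99  1.63]
tool_pos: [0.4771, -0.2574, 0.2682]
wrist_force: [1.6, -0.5, 0.1]
tool_pos: [0.4775, -0.2578, 0.2666]
wrist_force: [-0.2, 0.7, 0.3]
tool_pos: [0.4777, -0.2581, 0.2647]
wrist_force: [-0.4, 0.1, -0.8]
tool_pos: [0.4778, -0.2583, 0.2626]
wrist_force: [0.1, 0.0, -0.8]
```

```bash
for i in 1 2 3 4; do python3 -m jog '[{"dx":0,"dy":0,"dz":1,"ax":0,"ay":0,"az":0},{"dx":0,"dy":0,"dz":1,"ax":0,"ay":0,"az":0}]'|egrep "tool_pos|wrist_f"; done
```

```text
tool_pos: [0.4778, -0.2583, 0.2606]
wrist_force: [-0.1, 0.4, -0.3]
tool_pos: [0.4778, -0.2584, 0.2586]
wrist_force: [-0.8, -0.4, -0.4]
tool_pos: [0.4777, -0.2584, 0.2566]
wrist_force: [-0.7, -0.5, 3.5]
tool_pos: [0.4778, -0.2586, 0.2554]
wrist_force: [-3.6, 0.1, 7.2]
```

```bash
for i in 1 2 3 4; do python3 -m jog '[{"dx":0,"dy":0,"dz":1,"ax":0,"ay":0,"az":0},{"dx":0,"dy":0,"dz":1,"ax":0,"ay":0,"az":0}]'|egrep "tool_pos|wrist_f"; done
```

```text
tool_pos: [0.4777, -0.2589, 0.2538]
wrist_force: [-4.5, -1.9, 9.4]
tool_pos: [0.4775, -0.2591, 0.252]
wrist_force: [-6.0, -3.2, 10.0]
tool_pos: [0.4776, -0.2591, 0.2497]
wrist_force: [-2.7, -2.1, 3.9]
tool_pos: [0.4778, -0.2583, 0.2466]
wrist_force: [-0.2, -1.1, 0.9]
```

```bash
for i in 1 2; do python3 -m jog '[{"dx":0,"dy":0,"dz":1,"ax":0,"ay":0,"az":0},{"dx":0,"dy":0,"dz":0,"ax":0,"ay":0,"az":0}]'|egrep "tool_pos|wrist_f"; done
```

```text
tool_pos: [0.4779, -0.2583, 0.2461]
wrist_force: [-1.8, -0.2, 4.8]
tool_pos: [0.478, -0.2583, 0.2458]
wrist_force: [-4.6, 1.9, 9.4]
```

```bash
python3 -m jog '[{"dx":0,"dy":0,"dz":-12,"ax":0,"ay":0,"az":0},{"dx":0,"dy":0,"dz":-22,"ax":0,"ay":0,"az":0},{"dx":0,"dy":-25,"dz":0,"ax":0,"ay":0,"az":0},{"dx":0,"dy":-35,"dz":0,"ax":0,"ay":0,"az":0},{"dx":0,"dy":-35,"dz":0,"ax":0,"ay":0,"az":0},{"dx":0,"dy":-35,"dz":0,"ax":0,"ay":0,"az":0},{"dx":0,"dy":-21,"dz":0,"ax":0,"ay":0,"az":0},{"dx":0,"dy":0,"dz":4,"ax":0,"ay":0,"az":0},{"dx":0,"dy":0,"dz":2,"ax":0,"ay":0,"az":0},{"dx":0,"dy":0,"dz":0,"ax":0,"ay":0,"az":0},{"dx":0,"dy":0,"dz":0,"ax":0,"ay":0,"az":0}]'|egrep "time|tool_pos|wrist_f"; python3 -c "
from h import *
go((.014,.076,.09))"; for i in 1 2 3 4; do python3 -m jog '[{"dx":0,"dy":0,"dz":1,"ax":0,"ay":0,"az":0},{"dx":0,"dy":0,"dz":1,"ax":0,"ay":0,"az":0}]'|egrep "tool_pos|wrist_f"; done
```

```text
time: 14.52
tool_pos: [0.5626, -0.1346, 0.2721]
wrist_force: [0.7, 0.5, 0.6]
tip [ 0.5623 -0.1345  0.0991] tgt [ 0.5639 -0.1349  0.09  ] tool shift mm [ 1.6 -0.6  9.1] toolx yaw -34.58 tilt [-0.001  0.    -1.   ] t 14.5167 F [0.7 0.5 0.6] q [-0.28  0.2   1.94 -0.    1.    1.9 ]
tool_pos: [0.5629, -0.1348, 0.2707]
wrist_force: [-0.7, 0.0, 0.1]
tool_pos: [0.5631, -0.1345, 0.2687]
wrist_force: [1.0, 0.5, -0.4]
tool_pos: [0.5633, -0.1341, 0.2666]
wrist_force: [-1.0, -0.3, 0.2]
tool_pos: [0.5635, -0.1339, 0.2653]
wrist_force: [-1.3, 2.1, 6.1]
```

```bash
for i in 1 2 3 4; do python3 -m jog '[{"dx":0,"dy":0,"dz":1,"ax":0,"ay":0,"az":0},{"dx":0,"dy":0,"dz":1,"ax":0,"ay":0,"az":0}]'|egrep "tool_pos|wrist_f"; done
```

```text
tool_pos: [0.5637, -0.1337, 0.264]
wrist_force: [-3.3, 1.5, 8.9]
tool_pos: [0.5639, -0.1335, 0.2626]
wrist_force: [-3.0, 2.7, 11.6]
tool_pos: [0.5641, -0.1333, 0.2608]
wrist_force: [-2.5, 4.8, 10.6]
tool_pos: [0.5641, -0.1331, 0.2582]
wrist_force: [0.4, 2.3, 2.4]
```

```bash
for i in 1 2 3 4; do python3 -m jog '[{"dx":0,"dy":0,"dz":1,"ax":0,"ay":0,"az":0},{"dx":0,"dy":0,"dz":0,"ax":0,"ay":0,"az":0}]'|egrep "tool_pos|wrist_f"; done
```

```text
tool_pos: [0.5632, -0.1338, 0.2554]
wrist_force: [-0.5, -0.8, 0.6]
tool_pos: [0.5634, -0.1339, 0.2552]
wrist_force: [-2.2, 1.5, 4.7]
tool_pos: [0.5635, -0.134, 0.2549]
wrist_force: [-2.9, 2.7, 9.3]
tool_pos: [0.5635, -0.134, 0.2548]
wrist_force: [-4.2, 1.7, 13.1]
```

Hard stop reached. I'll retreat and check with the wrist camera.

```bash
python3 -m jog '[{"dx":0,"dy":0,"dz":-12,"ax":0,"ay":0,"az":0},{"dx":0,"dy":0,"dz":-25,"ax":0,"ay":0,"az":0},{"dx":-20,"dy":10,"dz":-30,"ax":0,"ay":0,"az":0},{"dx":-30,"dy":20,"dz":-18,"ax":0,"ay":0,"az":0},{"dx":-30,"dy":20,"dz":-18,"ax":0,"ay":0,"az":0},{"dx":-30,"dy":20,"dz":-10,"ax":0,"ay":0,"az":0},{"dx":0,"dy":0,"dz":0,"ax":0,"ay":0,"az":0},{"dx":0,"dy":0,"dz":0,"ax":0,"ay":0,"az":0},{"dx":0,"dy":0,"dz":0,"ax":0,"ay":0,"az":0}]'; python3 - <<'E'
from workcell import bot,optics
import cv2,numpy as np
a=optics.read_camera("wrist")["img"][:,:,::-1]; b=optics.read_camera("scene")["img"][:,:,::-1]
cv2.imwrite("pics/w2.png",cv2.resize(a[:,100:420],(800,600*1) if 0 else (500,600),interpolation=cv2.INTER_CUBIC))
cv2.imwrite("pics/s3.png",cv2.resize(b[130:280,180:380],(800,600),interpolation=cv2.INTER_CUBIC))
E
```

```text
time: 17.27
tool_pos: [0.4332, -0.1294, 0.366]
tcp_rot: [3.0, -0.933, 0.002]
wrist_force: [0.1, -0.0, -0.3]
width: 0.001
grip_force: 0.0
```

View pics/w2.png

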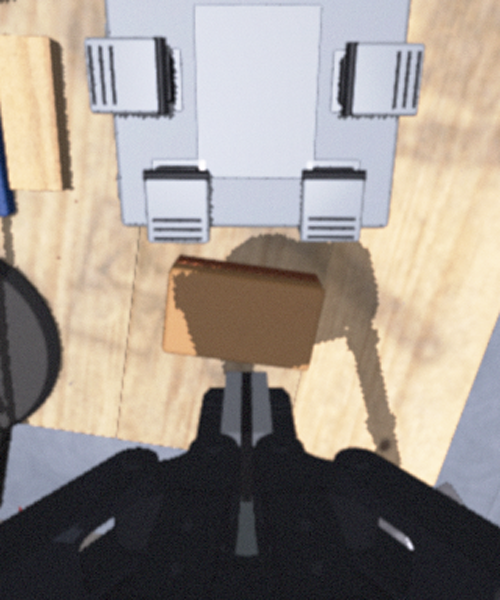

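View pics/s3.png

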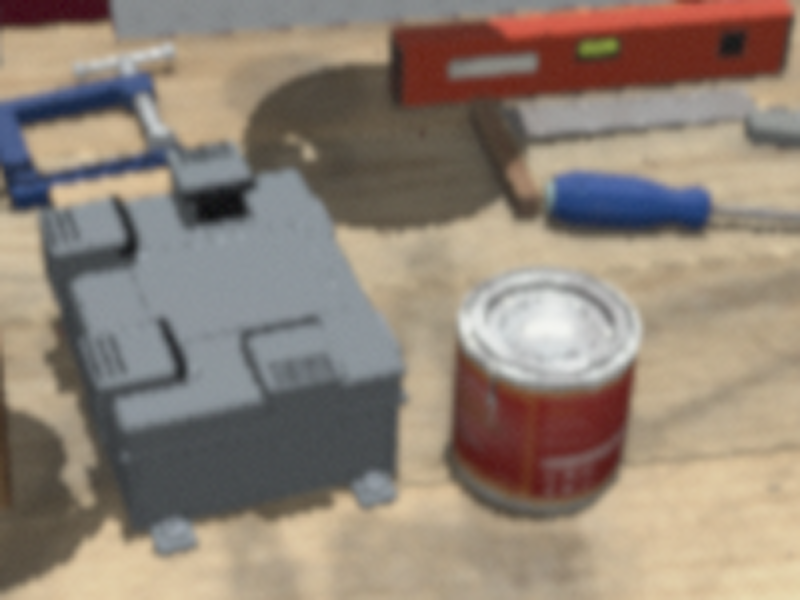

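The tabs lie parallel to the lid: front-left at (85,230), front-right at (135,355), right at (300,360), and left on its taller post at (210,165). The tin, offcut and block look undisturbed.

```bash
python3 -c "
from workcell import bot
print(bot.finish_job())"
```

```text
the job is handed in; nothing more can be done
None
```

The lid is shut and all four snap tabs clicked and stayed flat when let go; the job was handed in at about 17 s, measured forces stayed below about 15 N, and in the last pictures the tin, offcut and sanding block looked undisturbed.

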